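# Shim the loose foot of a support stand

### The arm

A 7-joint arm with a two-finger parallel gripper is mounted at the origin on the work surface. World frame = base frame: x ahead of the robot, y to its left, z up, the work surface at z = 0. Lengths are in m, angles in degrees, forces in N, time in s.
With the tool pointing down it reaches from about 0.35 to 0.9 m from the base axis. Payload 7.2 kg.
Tool frame: the origin (TCP) lies midway between the tips of the shut fingers; the grasp point (between the pads) lies 19 mm behind it (pinch_z is the distance from the TCP to the grasp point, in m); z points along the fingers, y is the direction in which the jaws open and shut (so a half turn about z gives the same grasp; the last joint's range is limited). The gripper opens to 88 mm and grips with 3 to 60 N. Pads are 20 mm wide; open, the fingers measure 115 mm over their backs; the gripper's body (75 mm by 178 mm) begins 61 mm behind the grasp point.
Start: joints at [-71.574, 23.554, -0.728, 91.456, 0.321, 64.991, -4.71], TCP at [0.238, 0.578, 0.223] pointing down, gripper open.
Joint ranges: [-169.25, 169.25], [-16.82, 113.86], [-84.01, 82.57], [7.8, 145.47], [-59.2, 239.2], [7.22, 106.19], [-163.78, 163.78]. Speed limits (degrees/s): [136.94, 136.94, 172.46, 172.46, 180, 180, 180].

### API

Orientations are given as [roll, pitch, yaw] about the fixed x, y, z axes, in that order (R = Rz(yaw) Ry(pitch) Rx(roll)).
In Python, from workcell import * gives the robot as it stands.
- The arm moves only by the tool send_rows, never from a script. Its argument "steps" is a list of rows, each a list of 7 numbers: the turn, a rotation vector about the tool's x, y, z in degrees, then the shift along the tool's x, y, z in m, then the finger opening in m, from 0 to 0.0878. A call has 1 to 20 rows; each row shifts and turns the commanded pose from where the row before left it, along the tool's axes as they then stand; what a row does not reach is not made up. A row lasts 1/8 s, in which the tool goes at most 62.5 mm and 10.7 degrees, less where a joint would pass 70% of its speed; a pose out of reach is approached as far as the arm can. A call is refused whole if a number of a shift passes 0.0625 or a number of a turn 10.7, either way. A call with a gripper value outside its range is refused whole. The fingers move at their own pace and stop on an object; "force" is the grip in N (left out, the last holds). Time passes only in rows, so rows that do not move let the fingers close. It gives the time, the measured TCP pose, the force and the opening at its end, in the units of the state.
- observe(): the state, without advancing time (a new reading comes with each control period).
- capture(name): name is "scene" or "top"; returns a dict with "color" (384x512x3 uint8, red, green, blue), "depth" (384x512 float32, m along the optical axis (not along the pixel's ray), 0 where there is no reading), "fx", "fy", "cx", "cy" (pixels), "rvec" (rotation vector, rad) and "tvec" (3), from world to camera coordinates, as OpenCV has them. Camera axes: x right, y down, z forward; pixel columns grow to the right and rows downward; lengths in m; the calibration is good to about 2 mm. A picture is of the moment at which its call begins.
- hand_in(): hands the job in, once; it reports no verdict.
The state is a dict: "clock": time; "joint_pos": joint angles; "joint_velocities": joint speeds; "joint_efforts": joint torques, N m; "position": TCP position; "tool_rot": TCP orientation; "force": force on the tool from outside, world axes, zero at the start; "wrist_torque": the same for the moment, N m; "width": finger opening in m.
Only numpy, scipy, OpenCV 4.12 (cv2) and the standard library are available. Lean on these libraries where they do the work, as an engineer would, in place of code of your own. Each camera call takes 0.05 s, during which the arm holds its last target.

### The job

The blue support stand rocks because its steel foot hangs clear of the bench by an unknown amount. Slide orange shims under that foot, thin end first and fully home against the steel stop, stacking one on another until the foot just bears on them, with no shim more than that takes; then press down gently on the yellow pad over the foot with the fingertips (about 5 N or somewhat more) to prove that the stack carries it, and let go. Leave spare shims well clear of the foot, never push hard on anything, and leave the bottles, glassware and tools where they are.

Things in the scene. Friction and masses are not known exactly. Their poses are not given: they have to be found in the camera images.
- stand: Blue support stand, fixed on the bench. Origin: on the bench straight under the axis of its loose foot. x: the way shims are slid in (the robot is on the -x side); y: along the leg, from the foot to the upright rod; z up. The leg over the foot is 28 mm wide (round end 33 mm), its underside 31 mm and top 49 mm above the bench.
- under_foot (a point): Point on the bench under the foot's axis (the stand's origin). The foot is a polished, slippery steel disc 32 mm across with a bevelled underside (flat part 12 mm across, rising 4 mm to the rim). Its screw is seized: its underside is somewhere between 3 and 17 mm above the bench, different each time; it does not move on the leg. A shim that lifts the foot takes a push of up to about 12 N.
- pad_rest (a point): Centre of the top of the round yellow rubber pad, 26 mm across, over the foot, 55 mm above the bench as the stand rests untouched and unshimmed (a fixed point: it does not follow the rocking). There the stand gives 1 mm per newton, up or down, and dips at most 4 mm. The pad itself yields 1 mm per 6 N. Once the foot bears on shims, a press yields only the pad and about 0.1 mm/N more.
- pivot (a point): Middle of the line about which the stand rocks (along the stand's x, over two rubber feet), 240 mm from the foot's axis and 35 mm above the bench. The steel rod, 12 mm thick, stands here, up to 180 mm above the bench, with a clamp and a glass tube on the side away from the foot.
- stop: Steel angle fixed to the bench behind the foot, 70 mm wide, 32 mm tall. Origin: on the bench in the middle of the face that the shims' thin ends run up against, 40 mm beyond the foot's axis along the stand's x.
- board: White shim board lying fixed on the bench, 270 mm (x) by 190 mm (y), 8 mm thick. Origin: centre of its underside. The shims lie flat on it.
- shim1: Loose orange shim plate, 110 mm long (x) by 30 mm wide (y), 6 mm thick, about 50 g. Origin: centre of its underside. The last 25 mm at +x taper on top from 6 mm down to 1.5 mm (the thin end, coloured red). Fully home, its origin lies 15 mm on the robot's side of the foot's axis. All four shims are alike; one to three are needed.
- shim2: Loose orange shim plate, 110 mm long (x) by 30 mm wide (y), 6 mm thick, about 50 g. Origin: centre of its underside. The last 25 mm at +x taper on top from 6 mm down to 1.5 mm (the thin end, coloured red). Fully home, its origin lies 15 mm on the robot's side of the foot's axis. All four shims are alike; one to three are needed.
- shim3: Loose orange shim plate, 110 mm long (x) by 30 mm wide (y), 6 mm thick, about 50 g. Origin: centre of its underside. The last 25 mm at +x taper on top from 6 mm down to 1.5 mm (the thin end, coloured red). Fully home, its origin lies 15 mm on the robot's side of the foot's axis. All four shims are alike; one to three are needed.
- shim4: Loose orange shim plate, 110 mm long (x) by 30 mm wide (y), 6 mm thick, about 50 g. Origin: centre of its underside. The last 25 mm at +x taper on top from 6 mm down to 1.5 mm (the thin end, coloured red). Fully home, its origin lies 15 mm on the robot's side of the foot's axis. All four shims are alike; one to three are needed.
- wash_bottle: Bystander: white wash bottle, 64 mm diameter, 160 mm tall. Origin: centre of its underside.
- amber_jar: Bystander: amber glass jar, 60 mm diameter, 90 mm tall. Origin: centre of its underside.
- beaker: Bystander: empty glass beaker, 72 mm diameter, 90 mm tall. Origin: centre of its underside.
- marker: Bystander: blue marker pen lying down, 14 mm thick, about 140 mm long. Origin: centre of its length, on its underside.
- wrench: Bystander: steel wrench lying down, 150 mm long. Origin: centre of its length, on its underside.
- vial: Bystander: small glass vial with a red cap, 28 mm diameter, 50 mm tall. Origin: centre of its underside.
There are look-alikes about, which are no part of the job. Leave any black or green look-alike of the shim4 alone.

How it is judged:
By the outcome, as a careful person would: the job done as asked, in the order asked, and still so for the second after the job is handed in, with the robot touching nothing.
It also fails if it takes over 72 s, if anything falls off the work surface, if the arm or the gripper's body presses on something with over 40 N, if the wrist force passes 120 N, or if a joint passes its speed limit or range.

## Working session

There is one attempt and no reset: what is moved stays moved. The work goes in short steps, Python scripts to look and compute and a tool call to move; the robot and the scene stay as the last step left them, time stands still between calls to the robot, and variables do not carry over. Pictures are saved under pics/ and viewed, and the job is handed in when it is done.

Besides the shell and the picture viewer there is one more tool, called after "Call:" as name([rows], argument=value, ...), one row to a line, values as JSON. send_rows: Moves the arm, as the interface text tells. Its arguments: {"type":"object","properties":{"steps":{"type":"array"},"force":{"type":"number"}},"required":["steps"]}

```bash
ls; mkdir -p pics; python3 - <<'E'
from workcell import *
import cv2,numpy as np
s=observe();print(s)
for n in("scene","top"):
    c=capture(n);np.savez(f'{n}0.npz',**c)
    print(n,c['fx'],c['fy'],c['cx'],c['cy'],c['rvec'],c['tvec'])
    cv2.imwrite(f'pics/{n}0.png',cv2.resize(c['color'][:,:,::-1],(800,600),interpolation=cv2.INTER_CUBIC))
E
```

```text
pics
{'clock': 0.0, 'joint_pos': array([-71.57590746,  23.59843195,  -0.72727409,  91.50337988,
         0.32097359,  64.99013853,  -4.70947816]), 'joint_velocities': array([-0.01156051,  0.00319992, -0.10936146,  0.01407309, -0.04584046,
        0.09639011, -0.0344484 ]), 'joint_efforts': array([-3.09568377e-04, -5.87947798e+01,  6.42085019e-01, -2.91063541e+01,
       -5.36175817e-02,  1.85385067e-02,  1.70586586e-04]), 'position': array([0.23733947, 0.57764216, 0.2218312 ]), 'tool_rot': array([-1.79910354e+02,  6.90881900e-03,  1.57669052e+02]), 'force': array([ 0.01369528,  0.09432718, -0.59482172]), 'wrist_torque': array([ 0.00361782, -0.01580044,  0.02372441]), 'width': 0.08777555654115757}
scene 459.36012613815234 459.36012613815234 253.42721086696645 194.78710282031028 [ 0.90610902  2.41830573 -1.16942813] [ 0.39200998 -0.14062627  1.69309899]
top 368.7465873046574 368.7465873046574 250.69357866313487 197.4265459727336 [ 2.22093884 -2.18825408  0.08880757] [-0.04450445  0.51096877  1.18438061]
```

View pics/scene0.png

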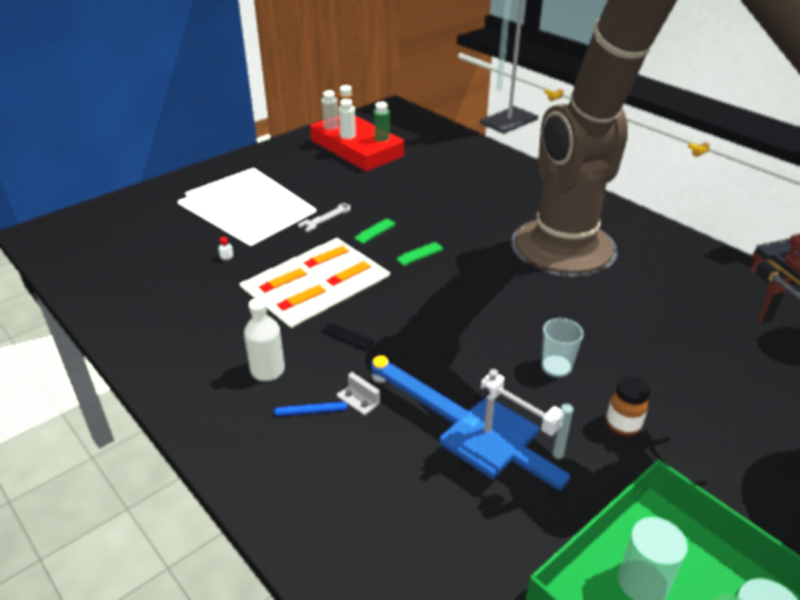

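View pics/top0.png

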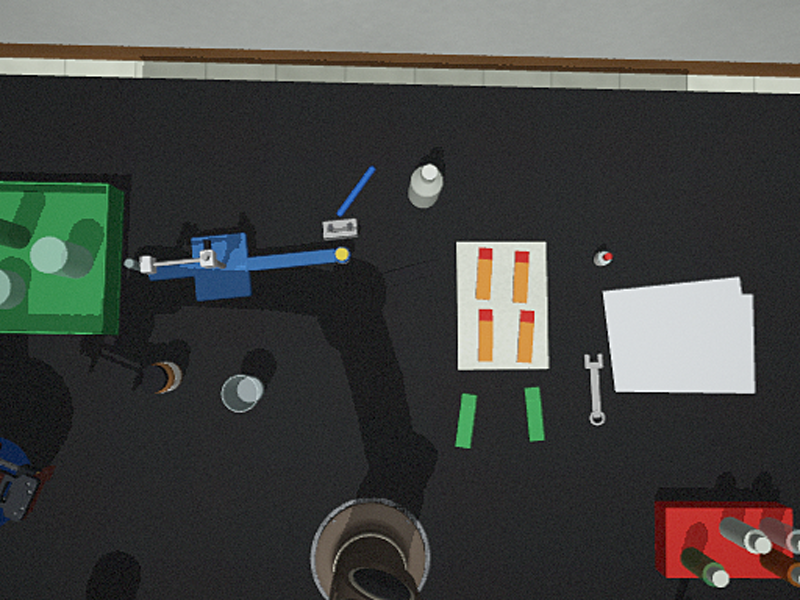

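```bash
cat > h.py <<'E'
import numpy as np,cv2
def load(n): return dict(np.load(n+'.npz'))
def cam(c):
    R,_=cv2.Rodrigues(c['rvec']);return R,c['tvec'].ravel()
def ray(c,uv,z):
    R,t=cam(c);uv=np.atleast_2d(uv).astype(float)
    d=np.c_[(uv[:,0]-c['cx'])/c['fx'],(uv[:,1]-c['cy'])/c['fy'],np.ones(len(uv))]@R
    o=-R.T@t
    return o+d*((z-o[2])/d[:,2])[:,None]
def cloud(c):
    v,u=np.mgrid[:384,:512];R,t=cam(c);d=c['depth']
    p=np.stack([(u-c['cx'])/c['fx']*d,(v-c['cy'])/c['fy']*d,d],-1)
    return (p-t)@R
def proj(c,P):
    R,t=cam(c);q=np.atleast_2d(P)@R.T+t
    return np.c_[q[:,0]/q[:,2]*c['fx']+c['cx'],q[:,1]/q[:,2]*c['fy']+c['cy']]
def mask(c,lo,hi):
    hsv=cv2.cvtColor(c['color'],cv2.COLOR_RGB2HSV);return cv2.inRange(hsv,lo,hi)
def blobs(m,amin=15):
    cs,_=cv2.findContours(m,cv2.RETR_EXTERNAL,cv2.CHAIN_APPROX_NONE)
    return [k for k in cs if cv2.contourArea(k)>amin]
E
python3 - <<'E'
from h import *
for n in('top0','scene0'):
    c=load(n);print(n)
    for nm,lo,hi,z in(('orange',(8,120,100),(20,255,255),.014),('red',(0,150,100),(5,255,255),.012),('green',(50,120,80),(75,255,255),.006),('yellow',(22,120,120),(35,255,255),.055),('blue',(100,120,60),(120,255,255),.049)):
        m=mask(c,lo,hi)
        for k in blobs(m,6):
            M=cv2.moments(k);uv=np.array([M['m10'],M['m01']])/M['m00']
            w=ray(c,k[:,0,:],z); r=cv2.minAreaRect((w[:,:2]*1000).astype(np.float32))
            print(nm,uv.round(1),cv2.contourArea(k),np.round(ray(c,uv,z)[0],4),np.round(r[1],1),round(r[2],1))
for n in('top0','scene0'):
    c=load(n)
    im=c['color'][:,:,::-1]
    if n=='top0': cr=im[125:210,110:300]
    else: cr=im[190:320,180:380]
    cr=cv2.resize(cr,None,fx=4,fy=4,interpolation=cv2.INTER_CUBIC); cr=np.clip(cr.astype(float)*1.6,0,255).astype(np.uint8)
    cv2.imwrite(f'pics/c_{n}.png',cr)
E
```

```text
top0
orange [507.  366.7] 26.5 [-0.0226 -0.872   0.014 ] [23.  47.3] 88.5
orange [107.3 244.6] 15.5 [0.3533 0.42   0.014 ] [17.1 46.9] 76.1
orange [336.  218.7] 193.5 [ 0.4466 -0.3162  0.014 ] [29.  83.1] 86.3
orange [310.3 217.9] 181.5 [ 0.4478 -0.2322  0.014 ] [81.6 26.1] 0.3
orange [332.9 180.3] 191.0 [ 0.572 -0.306  0.014] [28.8 84. ] 87.3
orange [309.5 178.3] 192.0 [ 0.5775 -0.2288  0.014 ] [28.4 83.4] 86.4
orange [343.9  39.4] 55.5 [ 1.0476 -0.3422  0.014 ] [128.4  18.3] 89.6
orange [262.8  37.1] 110.5 [ 1.0484 -0.0698  0.014 ] [133.7  18.7] 89.9
orange [77.6 35.8] 23.5 [1.0363 0.5414 0.014 ] [91.3 12.1] 89.3
orange [176.3  35.9] 22.5 [1.0449 0.2176 0.014 ] [13.6 95.9] 1.5
red [500.7 351.9] 34.5 [ 0.0232 -0.8539  0.012 ] [50.2 10.1] 64.3
red [457.2 344.7] 2001.0 [ 0.0454 -0.7114  0.012 ] [139.6 269.7] 0.4
red [337.1 202. ] 47.0 [ 0.501  -0.3203  0.012 ] [19.7 26.7] 0.9
red [310.5 201. ] 42.0 [ 0.5031 -0.2328  0.012 ] [19.7 23.2] 0.9
red [388.9 163.8] 12.0 [ 0.6304 -0.4927  0.012 ] [13.3 13.5] 1.0
red [333.6 163.9] 41.5 [ 0.6266 -0.3087  0.012 ] [19.9 26.8] 1.0
red [310.5 162. ]
[... 1456 characters left out ...]
 209.6] 90.0
green [426.4 348.9] 7488.0 [0.5247 0.6115 0.006 ] [353.2 268.5] 0.0
green [268.2 161.7] 194.5 [ 0.2829 -0.1912  0.006 ] [ 44.1 120.3] 82.4
green [239.4 147.2] 174.5 [ 0.299  -0.3339  0.006 ] [126.8  44.3] 6.7
green [244.8  77.5] 56.0 [-0.1195 -0.7975  0.006 ] [138.6  49.7] 48.9
yellow [243.  230.6] 47.5 [0.6193 0.069  0.055 ] [29.1 22.7] 49.5
yellow [446.3  94.4] 26.5 [-0.5896 -0.0137  0.055 ] [52.1 32.5] 85.0
yellow [352.8  59.6] 14.0 [-0.5876 -0.5232  0.055 ] [28.  50.3] 3.8
blue [198.1 261.2] 277.0 [0.7812 0.0769 0.049 ] [ 25.4 124. ] 55.4
blue [307.6 276.1] 2885.0 [0.6004 0.303  0.049 ] [141.3 404.4] 7.0
blue [72.6 61.3] 18793.5 [ 0.4606 -1.4271  0.049 ] [1993.9  932.8] 72.3
```

```bash
python3 - <<'E'
from h import *
c=load('top0');im=c['color'][:,:,::-1]
cv2.imwrite('pics/shims.png',cv2.resize(im[145:295,270:400],None,fx=4,fy=4,interpolation=cv2.INTER_CUBIC))
E
```

```text
(no output)
```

View pics/shims.png

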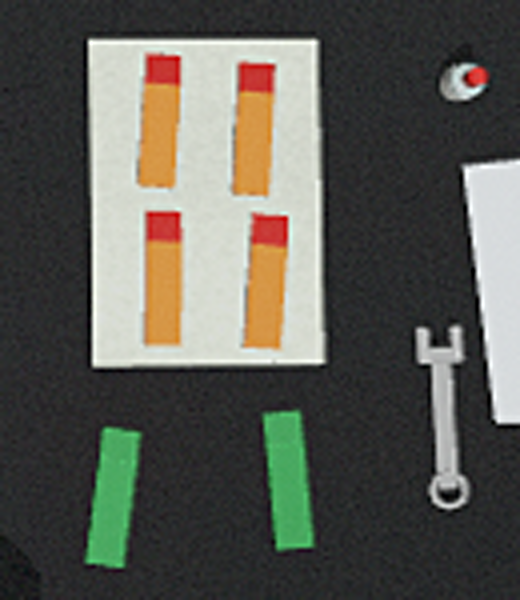

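View pics/c_top0.png

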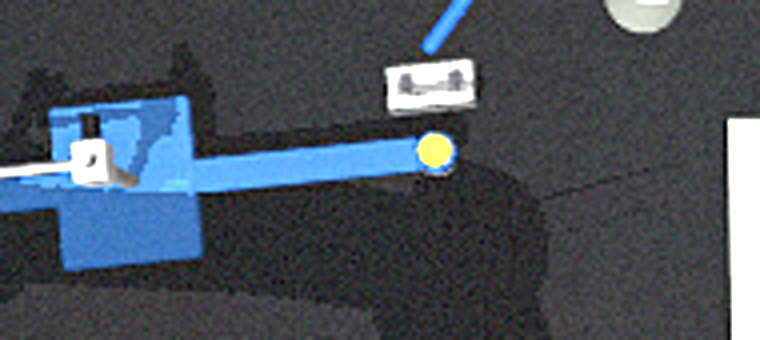

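View pics/c_scene0.png

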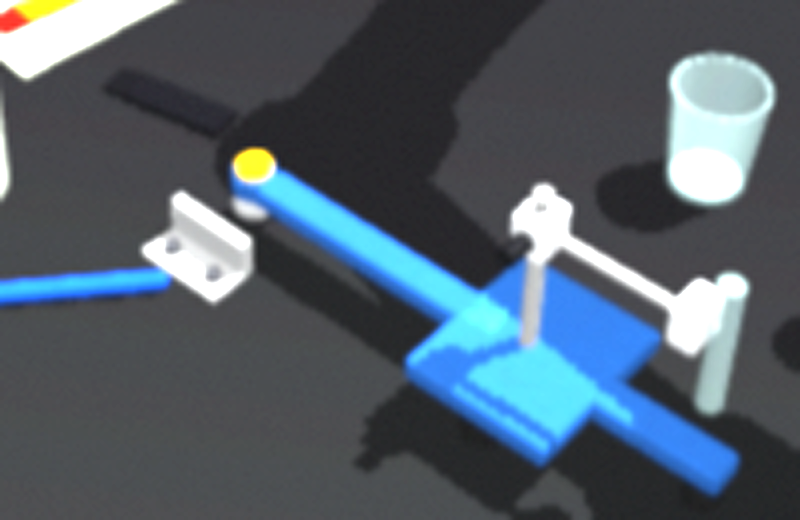

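```bash
python3 - <<'E'
from h import *
c=load('top0'); s=load('scene0')
# black shim
b=ray(s,np.array([(207,211),(211.25,207),(239,219.5),(234.5,224)]),.006);print('black',b.round(3))
print('black top line',ray(c,np.array([(245,175),(272,166.5)]),.006).round(3))
# leg: top surface z=.049, columns y between .09 and .2 from both cams
for n,cc in(('top',c),('scene',s)):
    m=mask(cc,(95,100,40),(122,255,255)); v,u=np.nonzero(m)
    w=ray(cc,np.c_[u,v],.049)
    P=cloud(cc)[v,u]
    ok=(w[:,1]>.085)&(w[:,1]<.2)&(abs(w[:,0]-.61)<.06)&(abs(P[:,2]-.049)<.008)
    print(n,ok.sum(),np.median(P[ok][:,2]))
    # centreline by bins
    ys=np.arange(.085,.2,.008);q=[]
    for y in ys:
        k=ok&(abs(w[:,1]-y)<.004)
        if k.sum()>4:q.append((y,(w[k,0].min()+w[k,0].max())/2,np.ptp(w[k,0])))
    q=np.array(q);f=np.polyfit(q[:,0],q[:,1],1);print('leg yaw',np.degrees(np.arctan(-f[0])),'x at y=.068',np.polyval(f,.068),'width',q[:,2].mean())
    # stop via depth points
    C=cloud(cc); k=(abs(C[...,0]-.66)<.05)&(abs(C[...,1]-.07)<.06)&(C[...,2]>.004)&(C[...,2]<.04)&(C[...,0]>.645)
    p=C[k];print('stop pts',k.sum(),p.mean(0).round(4))
    t=p[p[:,2]>.026]; 
    if len(t)>5:
        r=cv2.minAreaRect((t[:,:2]*1000).astype(np.float32));print('tall',len(t),r)
    # pad
    m=mask(cc,(22,120,120),(35,255,255));v,u=np.nonzero(m);p=C[v,u];k=abs(p[:,0]-.62)<.05;print('pad',np.median(p[k],0).round(4))
# shims pose from top: orange+red contour
m=mask(c,(0,120,100),(20,255,255))
for k in blobs(m,150):
    w=ray(c,k[:,0,:],.0135)[:,:2]
    if abs(w[:,0].mean()-.5)>.15 or abs(w[:,1].mean()+.27)>.1: continue
    r=cv2.minAreaRect((w*1000).astype(np.float32)); print('shim top',np.round(r[0],1),np.round(r[1],1),round(r[2],2))
m=mask(s,(0,120,100),(20,255,255))
for k in blobs(m,20):
    w=ray(s,k[:,0,:],.0135)[:,:2]
    if abs(w[:,0].mean()-.5)>.15 or abs(w[:,1].mean()+.27)>.1: continue
    r=cv2.minAreaRect((w*1000).astype(np.float32)); print('shim scene',np.round(r[0],1),np.round(r[1],1),round(r[2],2))
E
```

```text
black [[ 0.613 -0.115  0.006]
 [ 0.591 -0.122  0.006]
 [ 0.563 -0.018  0.006]
 [ 0.586 -0.011  0.006]]
black top line [[ 0.586 -0.017  0.006]
 [ 0.615 -0.106  0.006]]
top 328 0.048710530994268766
leg yaw 7.276362174024991 x at y=.068 0.6189725151966747 width 0.026398325098961287
stop pts 232 [0.6753 0.0742 0.0155]
tall 69 ((663.5894775390625, 74.25707244873047), (9.759130477905273, 65.76836395263672), 7.202991962432861)
pad [0.6194 0.0688 0.055 ]
scene 338 0.04848953307084197
leg yaw 6.715212584203673 x at y=.068 0.6218500085728984 width 0.030436205018427854
stop pts 366 [0.6743 0.0781 0.0151]
tall 90 ((664.7545166015625, 73.6662368774414), (12.986432075500488, 69.71155548095703), 5.270463466644287)
pad [0.6178 0.0677 0.0541]
shim top [ 459.2 -317.2] [ 29.  107.9] 86.26
shim top [ 460.7 -231.2] [104.5  26.2] 0.26
shim top [ 583.3 -306.6] [ 28.8 107.4] 87.27
shim top [ 588.9 -229.4] [ 28.5 106.5] 86.76
shim scene [ 590.7 -225.5] [ 27.5 106.9] 85.7
shim scene [ 584.8 -302.9] [ 27.5 107.5] 86.23
shim scene [ 462.1 -230. ] [104.4  27.4] 0.44
shim scene [ 459.6 -313.2] [ 26.3 104.4] 85.37
```

Call:
send_rows([
  [0,0,-7.5,0,0,0,0.055],
  [0,0,-7.5,0,0,0,0.055],
  [0,0,-7.5,0,0,0,0.055],
  [0,0,0,-0.04,-0.045,0,0.055],
  [0,0,0,-0.04,-0.045,0,0.055],
  [0,0,0,-0.04,-0.045,0,0.055],
  [0,0,0,-0.04,-0.045,0,0.055],
  [0,0,0,-0.003,-0.057,0,0.055],
  [0,0,0,-0.003,-0.057,0,0.055],
  [0,0,0,-0.003,-0.057,0,0.055],
  [0,0,0,-0.003,-0.057,0,0.055],
  [0,0,0,-0.003,-0.057,0,0.055],
  [0,0,0,-0.003,-0.057,0,0.055],
  [0,0,0,-0.003,-0.057,0,0.055],
  [0,0,0,-0.003,-0.057,0,0.055],
  [0,0,0,-0.003,-0.057,0,0.055],
  [0,0,0,-0.003,-0.057,0,0.055],
  [0,0,0,-0.003,-0.057,0,0.055],
], force=25)

```text
clock: 2.35
position: [0.4326, -0.23, 0.2226]
tool_rot: [180.0, 0.0, -179.8]
force: [0.3, 0.8, 0.5]
width: 0.0551
```

Orange shims in the top view are at about (310,210), (336,210), (333,172) and (310,170). The look-alikes are green at (298,269) and (342,265), and black at about (258,170). I'm taking the orange one with a red end at (310,210), which the close crop shows clearly.

Call:
send_rows([
  [0,0,0,0.001,-0.001,0.05,0.055],
  [0,0,0,0,0,0.05,0.055],
  [0,0,0,0,0,0.05,0.055],
  [0,0,0,0,0,0.04,0.055],
  [0,0,0,0,0,0.012,0.055],
  [0,0,0,0,0,0.006,0.055],
  [0,0,0,0,0,0,0.055],
])

```text
clock: 3.22
position: [0.4325, -0.2296, 0.0155]
tool_rot: [-180.0, 0.1, -179.8]
force: [-0.5, 0.1, 0.6]
width: 0.0551
```

```bash
python3 - <<'E'
from workcell import *
from h import *
s=observe();print(s['position'],s['force'])
c=capture('top');np.savez('top1.npz',**c)
p=s['position'];u,v=proj(c,[p[0],p[1],.02])[0];print(u,v)
im=c['color'][:,:,::-1];cv2.imwrite('pics/t1.png',cv2.resize(im[130:290,250:400],None,fx=4,fy=4,interpolation=cv2.INTER_CUBIC))
E
```

```text
[ 0.43252964 -0.22959697  0.01548509] [-0.53094593  0.14977099  0.64993244]
309.85413131648903 222.62389046851044
```

View pics/t1.png

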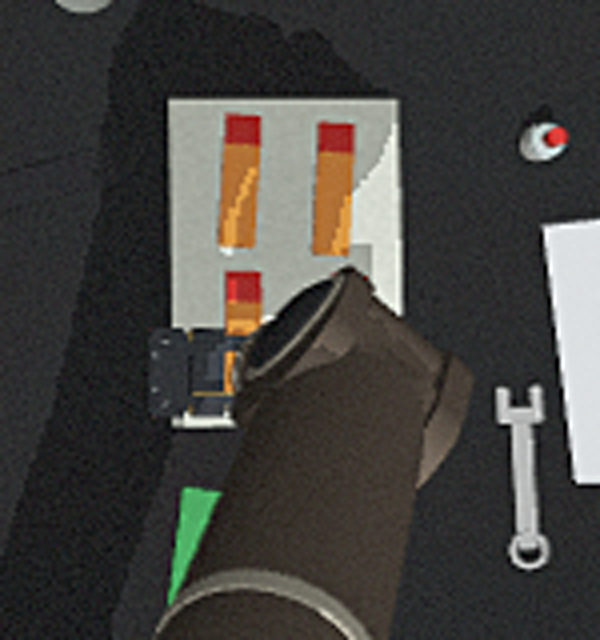

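The jaws straddle the shim, with its red end at crop (243,285). I'll go down 5.5 mm and close.

Call:
send_rows([
  [0,0,0,0,0,0.0035,0.055],
  [0,0,0,0,0,0.002,0.055],
  [0,0,0,0,0,0,0.02],
  [0,0,0,0,0,0,0.02],
  [0,0,0,0,0,0,0.02],
  [0,0,0,0,0,0,0.02],
], force=25)

```text
clock: 4.03
position: [0.4319, -0.2294, 0.0092]
tool_rot: [-180.0, 0.0, -179.8]
force: [0.4, 0.3, -0.1]
width: 0.0299
```

Call:
send_rows([
  [0,0,0,0,0,-0.02,0.02],
  [0,0,0,0,0,-0.05,0.02],
  [0,0,0,-0.015,0.057,-0.01,0.02],
  [0,0,0,-0.015,0.057,0,0.02],
  [0,0,0,-0.015,0.057,0,0.02],
  [0,0,0,-0.015,0.057,0,0.02],
  [0,0,0,-0.014,0.057,0,0.02],
  [0,0,-6.8,0,0,0,0.02],
  [0,0,0,0,0,0.04,0.02],
  [0,0,0,0,0,0,0.02],
])

```text
clock: 5.28
position: [0.5029, 0.0557, 0.0473]
tool_rot: [-180.0, -0.3, -173.0]
force: [-0.3, -0.0, 0.3]
width: 0.0296
```

```bash
python3 - <<'E'
from workcell import *
from h import *
s=observe();print(s['position'],s['tool_rot'],s['force'],s['width'])
c=capture('top');np.savez('top2.npz',**c)
d=capture('scene');np.savez('scene2.npz',**d)
a=cv2.resize(c['color'][140:230,180:300,::-1],None,fx=4,fy=4,interpolation=cv2.INTER_CUBIC)
b=cv2.resize(d['color'][180:290,190:310,::-1],None,fx=3.27,fy=3.27,interpolation=cv2.INTER_CUBIC)
h=min(len(a),len(b));o=np.hstack([a[:h],b[:h]]);o=o[:,:800] if o.shape[1]<=800 else cv2.resize(o,(800,int(h*800/o.shape[1])))
cv2.imwrite('pics/t2.png',np.clip(o*1.5,0,255))
m=mask(c,(0,150,80),(6,255,255))
for k in blobs(m,8):
    w=ray(c,k[:,0,:],s['position'][2]+.001)[:,:2]
    if abs(w[:,0].mean()-.57)<.06 and abs(w[:,1].mean()-.05)<.05: print(cv2.minAreaRect((w*1000).astype(np.float32)),w.max(0))
E
```

```text
[0.50290312 0.05567477 0.04728275] [-179.96180934   -0.28962663 -173.02542127] [-0.25662408 -0.02881389  0.31598808] 0.02955913127933033[ WARN:0@4.644] global loadsave.cpp:1063 imwrite_ Unsupported depth image for selected encoder is fallbacked to CV_8U.
```

View pics/t2.png

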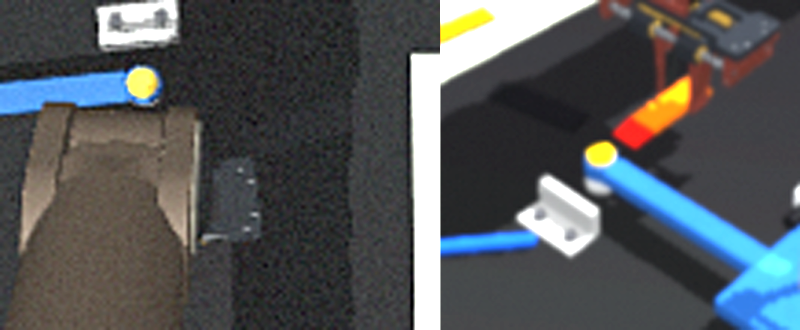

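Call:
send_rows([
  [0,0,0,0,0,0.03,0.02],
  [0,0,0,0,0,0.012,0.02],
  [0,0,0,0,0,0.002,0.02],
  [0,0,0,0,0,0,0.02],
])

```text
clock: 5.88
position: [0.5055, 0.0559, 0.0059]
tool_rot: [180.0, 0.0, -173.0]
force: [0.7, 0.0, 0.3]
width: 0.0296
```

Call:
send_rows([
  [0,0,0,0,0,0.002,0.02],
  [0,0,0,0,0,0.0018,0.02],
  [0,0,0,0,0,0,0.02],
])

```text
clock: 6.25
position: [0.505, 0.0559, 0.0014]
tool_rot: [180.0, 0.0, -173.0]
force: [0.2, 0.9, -0.1]
width: 0.0299
```

Now sliding forward in steps, checking the force as I go.

Call:
send_rows([
  [0,0,0,-0.008,0,0,0.02],
  [0,0,0,-0.008,0,0,0.02],
  [0,0,0,-0.008,0,0,0.02],
  [0,0,0,-0.008,0,0,0.02],
  [0,0,0,0,0,0,0.02],
])

```text
clock: 6.88
position: [0.5375, 0.0598, 0.0013]
tool_rot: [-180.0, 0.0, -173.0]
force: [-0.0, -0.4, -0.5]
width: 0.0294
```

Call:
send_rows([
  [0,0,0,-0.006,0,0,0.02],
  [0,0,0,-0.006,0,0,0.02],
  [0,0,0,-0.006,0,0,0.02],
  [0,0,0,-0.006,0,0,0.02],
  [0,0,0,-0.004,0,0,0.02],
  [0,0,0,0,0,0,0.02],
])

```text
clock: 7.62
position: [0.5649, 0.0632, 0.0013]
tool_rot: [-180.0, 0.0, -173.0]
force: [-0.5, -0.6, -0.7]
width: 0.0296
```

Call:
send_rows([
  [0,0,0,-0.003,0,0,0.02],
  [0,0,0,-0.003,0,0,0.02],
  [0,0,0,-0.002,0,0,0.02],
  [0,0,0,0,0,0,0.02],
])

```text
clock: 8.12
position: [0.5727, 0.0641, 0.0013]
tool_rot: [-180.0, 0.0, -173.0]
force: [-0.5, -0.1, -0.9]
width: 0.0298
```

Call:
send_rows([
  [0,0,0,-0.001,0,0,0.02],
  [0,0,0,-0.001,0,0,0.02],
  [0,0,0,0,0,0,0.02],
])

```text
clock: 8.5
position: [0.5746, 0.0644, 0.0014]
tool_rot: [180.0, 0.0, -173.0]
force: [-0.3, -1.1, -0.5]
width: 0.0296
```

Call:
send_rows([
  [0,0,0,-0.001,0,0,0.02],
  [0,0,0,-0.001,0,0,0.02],
  [0,0,0,0,0,0,0.02],
])

```text
clock: 8.88
position: [0.5756, 0.0645, 0.0012]
tool_rot: [180.0, -0.1, -173.0]
force: [-4.5, -0.9, 2.8]
width: 0.0294
```

Call:
send_rows([
  [0,0,0,-0.001,0,0,0.02],
  [0,0,0,0,0,0,0.02],
])

```text
clock: 9.12
position: [0.5757, 0.0645, 0.0012]
tool_rot: [180.0, -0.2, -173.0]
force: [-8.3, -0.6, 7.0]
width: 0.0297
```

Call:
send_rows([
  [0,0,0,0.0015,0,0,0.02],
  [0,0,0,0,0,0,0.045],
  [0,0,0,0,0,0,0.045],
  [0,0,0,0,0,0,0.045],
  [0,0,0,0,0,-0.01,0.045],
  [0,0,0,0,0,-0.04,0.045],
  [0,0,0,0,0,-0.04,0.0],
])

```text
clock: 10.0
position: [0.5759, 0.0644, 0.0928]
tool_rot: [-180.0, -0.0, -173.0]
force: [1.3, 0.3, 0.5]
width: 0.0382
```

```bash
cat > look.py <<'E'
from workcell import *
from h import *
import sys
n=sys.argv[1]
s=observe();print(s['position'].round(4),s['tool_rot'].round(2),s['force'].round(2),round(s['width'],4),s['clock'])
c=capture('top');np.savez('top'+n+'.npz',**c)
d=capture('scene');np.savez('scene'+n+'.npz',**d)
a=cv2.resize(c['color'][140:240,170:300,::-1],None,fx=3.3,fy=3.3,interpolation=cv2.INTER_CUBIC)
b=cv2.resize(d['color'][190:270,195:290,::-1],None,fx=4.125,fy=4.125,interpolation=cv2.INTER_CUBIC)
h=330;o=np.hstack([a[:h],b[:h]])[:,:800]
cv2.imwrite('pics/t'+n+'.png',np.clip(o*1.5,0,255).astype(np.uint8))
E
python3 look.py 3
```

```text
[0.5759 0.0644 0.0928] [-1.7999e+02 -1.0000e-02 -1.7304e+02] [1.32 0.26 0.54] 0.0382 10.0
```

View pics/t3.png

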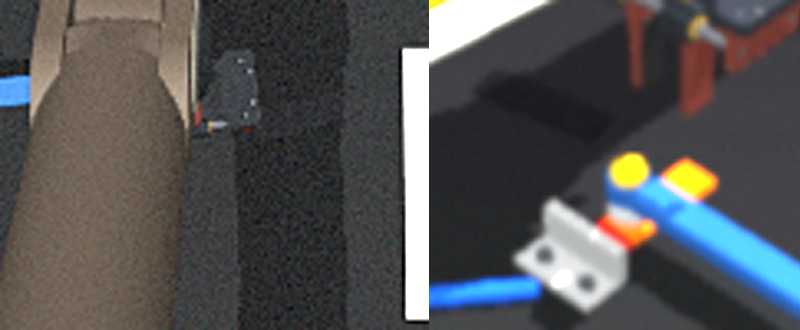

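The shim is under the foot against the stop: its red end touches the angle at right crop (620,232). Next is a gentle probe of the pad.

Call:
send_rows([
  [0,0,0,-0.044,0,0,0.0],
  [0,0,0,0,0,0.02,0.0],
  [0,0,0,0,0,0.01,0.0],
  [0,0,0,0,0,0.003,0.0],
  [0,0,0,0,0,0,0.0],
])

```text
clock: 10.72
position: [0.6191, 0.0697, 0.0582]
tool_rot: [-180.0, -0.0, -173.0]
force: [0.5, -0.2, 0.6]
width: 0.0006
```

Call:
send_rows([
  [0,0,0,0,0,0.001,0.0],
  [0,0,0,0,0,0.001,0.0],
  [0,0,0,0,0,0,0.0],
])

```text
clock: 11.1
position: [0.6197, 0.0699, 0.0565]
tool_rot: [180.0, 0.0, -173.0]
force: [0.1, -1.1, 0.9]
width: 0.0005
```

Call:
send_rows([
  [0,0,0,0,0,0.001,0.0],
  [0,0,0,0,0,0,0.0],
])

```text
clock: 11.35
position: [0.6196, 0.0699, 0.0553]
tool_rot: [180.0, -0.0, -173.0]
force: [0.8, 0.2, -0.4]
width: 0.0005
```

Call:
send_rows([
  [0,0,0,0,0,0.001,0.0],
  [0,0,0,0,0,0,0.0],
])

```text
clock: 11.6
position: [0.6197, 0.0699, 0.0543]
tool_rot: [180.0, -0.0, -173.0]
force: [1.3, -0.5, 0.4]
width: 0.0001
```

Call:
send_rows([
  [0,0,0,0,0,0.001,0.0],
  [0,0,0,0,0,0,0.0],
])

```text
clock: 11.85
position: [0.6197, 0.0698, 0.0533]
tool_rot: [-180.0, 0.0, -173.0]
force: [-0.2, -0.3, 0.9]
width: 0.0004
```

Call:
send_rows([
  [0,0,0,0,0,0.001,0.0],
  [0,0,0,0,0,0,0.0],
])

```text
clock: 12.1
position: [0.6197, 0.0698, 0.0524]
tool_rot: [-180.0, 0.0, -173.0]
force: [0.4, -0.3, 2.4]
width: 0.0003
```

Call:
send_rows([
  [0,0,0,0,0,0.001,0.0],
  [0,0,0,0,0,0,0.0],
])

```text
clock: 12.35
position: [0.6198, 0.0698, 0.0514]
tool_rot: [-180.0, 0.0, -173.0]
force: [-0.5, -0.7, 2.2]
width: 0.0006
```

Call:
send_rows([
  [0,0,0,0,0,-0.025,0.0],
  [0,0,5.3,0,0,-0.03,0.055],
  [0,0,5.3,0,0,0,0.055],
  [0,0,0,0.007,-0.05,0,0.055],
  [0,0,0,0.007,-0.05,0,0.055],
  [0,0,0,0.007,-0.05,0,0.055],
  [0,0,0,0.007,-0.05,0,0.055],
  [0,0,0,0.007,-0.05,0,0.055],
  [0,0,0,0.006,-0.049,0,0.055],
  [0,0,0,0,0,0.05,0.055],
  [0,0,0,0,0,0,0.055],
])

```text
clock: 13.72
position: [0.5572, -0.225, 0.0533]
tool_rot: [179.9, -0.4, 176.3]
force: [0.9, 1.2, -0.1]
width: 0.0552
```

```bash
python3 - <<'E'
from workcell import *
from h import *
s=observe();print(s['position'].round(4),s['tool_rot'].round(2),s['clock'])
c=capture('top');np.savez('top4.npz',**c)
im=c['color'][:,:,::-1];cv2.imwrite('pics/t4.png',cv2.resize(im[120:290,210:400],None,fx=4,fy=3.5,interpolation=cv2.INTER_CUBIC))
m=mask(c,(0,120,70),(20,255,255))
for k in blobs(m,40):
    w=ray(c,k[:,0,:],.0135)[:,:2]
    if abs(w[:,0].mean()-.5)>.2 or abs(w[:,1].mean()+.27)>.1: continue
    r=cv2.minAreaRect((w*1000).astype(np.float32)); print('shim top',np.round(r[0],1),np.round(r[1],1),round(r[2],2))
# shim 1 from top, z=.006
m=mask(c,(0,120,70),(20,255,255))
for k in blobs(m,10):
    w=ray(c,k[:,0,:],.006)[:,:2]
    if abs(w[:,0].mean()-.57)<.09 and abs(w[:,1].mean()-.06)<.06: print('shim1 part',cv2.minAreaRect((w*1000).astype(np.float32)))
E
```

```text
[ 0.5572 -0.225   0.0533] [179.89  -0.37 176.32] 13.725
shim top [ 625.3 -230.8] [26.5 36.5] 79.07
shim1 part ((578.7559814453125, 65.3501968383789), (61.4759407043457, 33.471527099609375), 6.196019172668457)
shim1 part ((648.573974609375, 70.75498962402344), (16.58695411682129, 29.56714630126953), 1.0619761943817139)
```

View pics/t4.png

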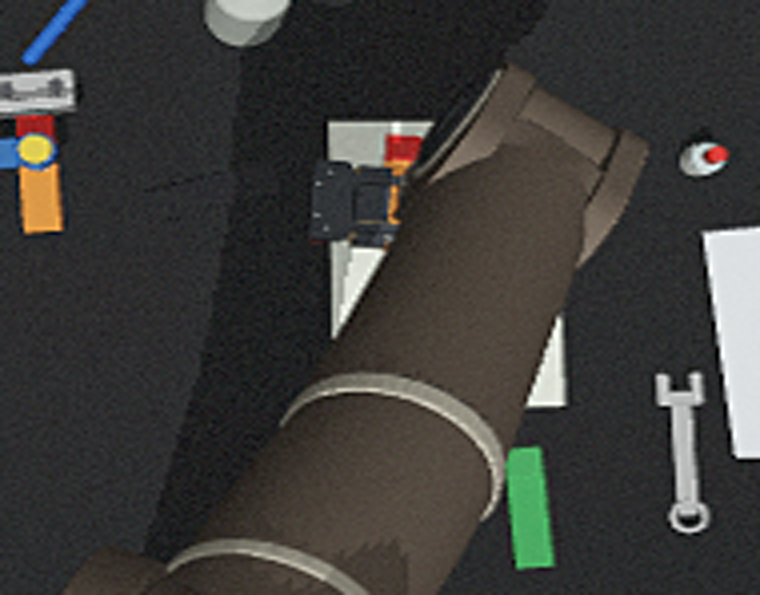

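Shim 1 sits under the foot, red end against the stop at (35,125). The jaws are over shim D at (385,200). Going down.

Call:
send_rows([
  [0,0,0,0,0,0.03,0.055],
  [0,0,0,0,0,0.008,0.055],
  [0,0,0,0,0,0.003,0.055],
  [0,0,0,0,0,0,0.055],
])

```text
clock: 14.28
position: [0.5605, -0.2258, 0.0163]
tool_rot: [-180.0, 0.1, 176.4]
force: [0.3, 0.1, 0.7]
width: 0.0544
```

Call:
send_rows([
  [0,0,0,0,0,0.004,0.055],
  [0,0,0,0,0,0.0025,0.055],
  [0,0,0,0,0,0,0.02],
  [0,0,0,0,0,0,0.02],
  [0,0,0,0,0,0,0.02],
  [0,0,0,0,0,0,0.02],
])

```text
clock: 15.02
position: [0.5598, -0.226, 0.0089]
tool_rot: [-180.0, 0.0, 176.4]
force: [0.1, -0.7, 0.4]
width: 0.0298
```

Call:
send_rows([
  [0,0,0,0,0,-0.02,0.02],
  [0,0,-5.3,0,0,-0.05,0.02],
  [0,0,-5.3,0,0,-0.01,0.02],
  [0,0,0,0.004,0.0573,0,0.02],
  [0,0,0,0.004,0.0573,0,0.02],
  [0,0,0,0.004,0.0573,0,0.02],
  [0,0,0,0.004,0.0573,0,0.02],
  [0,0,0,0.004,0.0573,0,0.02],
  [0,0,0,0,0,0.04,0.02],
  [0,0,0,0,0,0.02,0.02],
  [0,0,0,0,0,0,0.02],
  [0,0,0,0,0,0,0.02],
])

```text
clock: 16.52
position: [0.5061, 0.0558, 0.0302]
tool_rot: [180.0, 0.1, -173.1]
force: [-0.4, -0.2, -0.7]
width: 0.0295
```

```bash
python3 look.py 5
```

```text
[0.5061 0.0558 0.0302] [ 1.7999e+02  9.0000e-02 -1.7307e+02] [-0.43 -0.18 -0.69] 0.0295 16.525
```

View pics/t5.png

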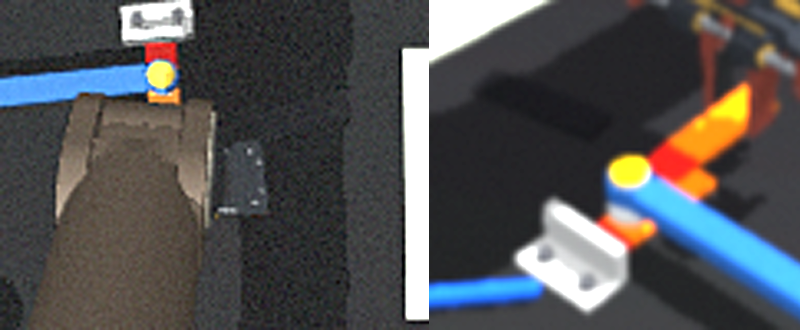

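Call:
send_rows([
  [0,0,0,0,0,0.015,0.02],
  [0,0,0,0,0,0.005,0.02],
  [0,0,0,0,0,0.002,0.02],
  [0,0,0,0,0,0,0.02],
  [0,0,0,0,0,0,0.02],
])

```text
clock: 17.25
position: [0.5054, 0.056, 0.0069]
tool_rot: [-180.0, 0.0, -173.0]
force: [0.2, 0.3, 0.8]
width: 0.0296
```

Call:
send_rows([
  [0,0,0,-0.004,0,-0.0005,0.02],
  [0,0,0,-0.008,0,0,0.02],
  [0,0,0,-0.008,0,0,0.02],
  [0,0,0,-0.008,0,0,0.02],
  [0,0,0,-0.004,0,0,0.02],
  [0,0,0,0,0,0,0.02],
])

```text
clock: 18.0
position: [0.5371, 0.0599, 0.0072]
tool_rot: [-180.0, -0.0, -173.0]
force: [0.2, -0.6, -0.4]
width: 0.0298
```

Call:
send_rows([
  [0,0,0,-0.005,0,0,0.02],
  [0,0,0,-0.005,0,0,0.02],
  [0,0,0,-0.004,0,0,0.02],
  [0,0,0,0,0,0,0.02],
])

```text
clock: 18.5
position: [0.5512, 0.0617, 0.0073]
tool_rot: [-180.0, 0.0, -173.0]
force: [1.0, -0.3, -0.5]
width: 0.0298
```

Call:
send_rows([
  [0,0,0,-0.005,0,0,0.02],
  [0,0,0,-0.004,0,0,0.02],
  [0,0,0,-0.004,0,0,0.02],
  [0,0,0,0,0,0,0.02],
])

```text
clock: 19.0
position: [0.5644, 0.0633, 0.0074]
tool_rot: [-180.0, 0.0, -173.0]
force: [1.0, 0.7, -0.7]
width: 0.0296
```

Call:
send_rows([
  [0,0,0,-0.004,0,0,0.02],
  [0,0,0,-0.004,0,0,0.02],
  [0,0,0,0,0,0,0.02],
])

```text
clock: 19.38
position: [0.5723, 0.0643, 0.0074]
tool_rot: [-180.0, 0.0, -173.0]
force: [0.5, -0.7, -1.0]
width: 0.0292
```

Call:
send_rows([
  [0,0,0,-0.001,0,0,0.02],
  [0,0,0,-0.001,0,0,0.02],
  [0,0,0,0,0,0,0.02],
])

```text
clock: 19.75
position: [0.5737, 0.0644, 0.0073]
tool_rot: [180.0, 0.0, -173.0]
force: [0.5, 0.0, -2.6]
width: 0.0298
```

Call:
send_rows([
  [0,0,0,-0.001,0,0,0.02],
  [0,0,0,0,0,0,0.02],
])

```text
clock: 20.0
position: [0.5741, 0.0645, 0.0072]
tool_rot: [180.0, -0.1, -173.0]
force: [-2.5, -1.2, 0.1]
width: 0.03
```

Call:
send_rows([
  [0,0,0,-0.001,0,0,0.02],
  [0,0,0,0,0,0,0.02],
])

```text
clock: 20.25
position: [0.5742, 0.0645, 0.007]
tool_rot: [180.0, -0.2, -173.0]
force: [-5.9, -1.0, 1.3]
width: 0.0293
```

Call:
send_rows([
  [0,0,0,-0.001,0,0,0.02],
  [0,0,0,0,0,0,0.02],
])

```text
clock: 20.5
position: [0.5743, 0.0644, 0.0069]
tool_rot: [180.0, -0.3, -173.0]
force: [-8.7, -0.7, 2.3]
width: 0.0298
```

Call:
send_rows([
  [0,0,0,0.002,0,0,0.02],
  [0,0,0,0,0,0,0.045],
  [0,0,0,0,0,0,0.045],
  [0,0,0,0,0,0,0.045],
  [0,0,0,0,0,-0.01,0.045],
  [0,0,0,0,0,-0.04,0.045],
  [0,0,0,0,0,-0.034,0.0],
  [0,0,0,-0.045,0,0,0.0],
  [0,0,0,0,0,0.02,0.0],
  [0,0,0,0,0,0.009,0.0],
  [0,0,0,0,0,0,0.0],
  [0,0,0,0,0,0,0.0],
])

```text
clock: 22.0
position: [0.6189, 0.0698, 0.0625]
tool_rot: [180.0, -0.0, -173.0]
force: [0.3, 1.0, 0.3]
width: 0.0006
```

Call:
send_rows([
  [0,0,0,0,0,0.002,0.0],
  [0,0,0,0,0,0.002,0.0],
  [0,0,0,0,0,0,0.0],
])

```text
clock: 22.38
position: [0.6193, 0.07, 0.0583]
tool_rot: [180.0, -0.0, -173.0]
force: [-0.0, 0.5, 0.4]
width: 0.0001
```

Call:
send_rows([
  [0,0,0,0,0,0.002,0.0],
  [0,0,0,0,0,0.0015,0.0],
  [0,0,0,0,0,0,0.0],
])

```text
clock: 22.75
position: [0.6195, 0.07, 0.0551]
tool_rot: [180.0, 0.0, -173.0]
force: [-0.9, -0.3, 4.1]
width: 0.0008
```

Call:
send_rows([
  [0,0,0,0,0,0.001,0.0],
  [0,0,0,0,0,0,0.0],
])

```text
clock: 23.0
position: [0.6195, 0.07, 0.0544]
tool_rot: [180.0, 0.0, -173.0]
force: [-2.5, -1.1, 7.0]
width: 0.0001
```

Call:
send_rows([
  [0,0,0,0,0,0.001,0.0],
  [0,0,0,0,0,0,0.0],
])

```text
clock: 23.25
position: [0.6195, 0.07, 0.0538]
tool_rot: [180.0, 0.0, -173.0]
force: [-3.4, 0.2, 11.1]
width: 0.0004
```

Call:
send_rows([
  [0,0,0,0,0,-0.002,0.0],
  [0,0,0,0,0,-0.004,0.0],
  [0,0,0,0,0,-0.02,0.0],
  [0,0,0,0,0,-0.04,0.0],
  [0,0,0,0,0,-0.04,0.0],
  [0,0,0,0.04,-0.04,-0.02,0.0],
  [0,0,0,0.05,-0.05,0,0.0],
  [0,0,0,0.05,-0.05,0,0.0],
  [0,0,0,0.04,-0.04,0,0.0],
  [0,0,0,0,0,0,0.0],
  [0,0,0,0,0,0,0.0],
])

```text
clock: 24.62
position: [0.4734, -0.1172, 0.1798]
tool_rot: [180.0, 0.1, -173.0]
force: [-0.1, 1.3, 0.0]
width: 0.0003
```

```bash
python3 look.py 6; python3 - <<'E'
from h import *
for n in('top0','top6','scene0','scene6'):
    c=load(n);C=cloud(c)
    m=mask(c,(22,120,100),(35,255,255));v,u=np.nonzero(m);p=C[v,u];k=(abs(p[:,0]-.62)<.03)&(abs(p[:,1]-.069)<.03);print(n,'pad',p[k].mean(0).round(4),k.sum())
    m=mask(c,(0,120,70),(20,255,255))
    for k in blobs(m,8):
        w=ray(c,k[:,0,:],.012)[:,:2]
        if abs(w[:,0].mean()-.6)<.09 and abs(w[:,1].mean()-.06)<.06: print(' part',np.round(w.min(0),4),np.round(w.max(0),4),cv2.minAreaRect((w*1000).astype(np.float32)))
E
```

```text
[ 0.4734 -0.1172  0.1798] [ 1.7998e+02  1.1000e-01 -1.7305e+02] [-0.11  1.3   0.01] 0.0003 24.625
top0 pad [0.6194 0.0678 0.0549] 47
top6 pad [0.6194 0.0687 0.056 ] 45
 part [0.5473 0.0474] [0.61   0.0842] ((578.11181640625, 65.06617736816406), (61.26055145263672, 33.53376388549805), 5.853427410125732)
 part [0.639  0.0555] [0.6593 0.0885] ((649.1806030273438, 72.02719116210938), (19.80741310119629, 32.68671417236328), 1.0500577688217163)
scene0 pad [0.62   0.0698 0.0544] 53
scene6 pad [0.6197 0.07   0.0553] 54
 part [0.6154 0.0555] [0.6418 0.0966] ((628.69775390625, 75.69699096679688), (24.940841674804688, 40.76108169555664), 4.411438465118408)
 part [0.5435 0.0446] [0.5766 0.0905] ((559.268798828125, 67.10165405273438), (32.05305480957031, 44.65385055541992), 7.81228494644165)
```

View pics/t6.png

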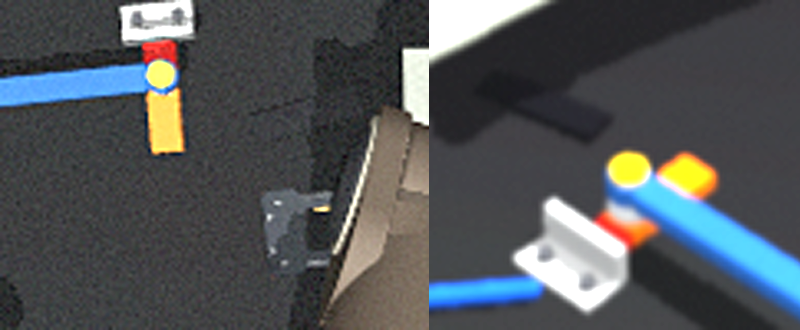

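The stack is home: its red end touches the stop at left crop (160,45), and both shims' rear ends line up. The pad sits about 1 mm higher in both views. I'll check the bystanders, then hand in.

```bash
python3 - <<'E'
from workcell import *
from h import *
d=load('scene6');cv2.imwrite('pics/final.png',cv2.resize(d['color'][:,:,::-1],(800,600)))
for n in('scene0','scene6'):
    c=load(n)
    for k in blobs(mask(c,(0,150,80),(5,255,255)),8):
        w=ray(c,k[:,0,:],.012).mean(0); 
        if .4<w[0]<.7: print(n,w.round(3))
E
```

```text
scene0 [ 0.63  -0.228  0.012]
scene0 [ 0.625 -0.305  0.012]
scene0 [ 0.501 -0.229  0.012]
scene0 [ 0.5   -0.316  0.012]
scene0 [ 0.599 -0.527  0.012]
scene6 [0.637 0.075 0.012]
scene6 [ 0.625 -0.305  0.012]
scene6 [ 0.5   -0.316  0.012]
scene6 [ 0.599 -0.527  0.012]
```

View pics/final.png

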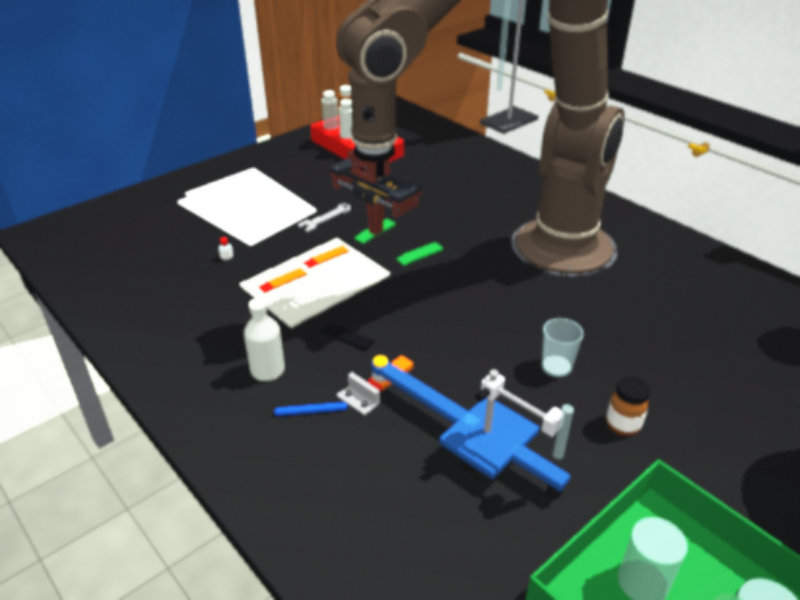

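The two shims are at (390,372) under the foot and the two spares are untouched on the board at (285,280) and (325,257). The bystanders are in their places and the arm is clear.

```bash
python3 -c "
from workcell import *
print(hand_in())"
```

```text
the job is handed in; nothing more can be done
None
```

The foot now bears on two stacked orange shims, both fully home against the stop, and I handed the job in at about 25 s.

- **First shim:** I slid it in until it met the stop (about 8 N). A light probe on the pad still gave softly, about 2 to 3 N over 3 mm, so the foot was clear and a second shim was needed.
- **Second shim:** I slid it in on top, also to the stop (about 9 N).
- **Proof press:** With two shims the pad was already stiff above its untouched height, reading 4, 7 and then 11 N at about 0.6 mm per step. The 11 N peak is somewhat over the 5 N asked. I then let go.
- **Last checks:** The pictures show the red end on the stop and the arm clear. The two spare shims are still on the board and the bystanders are in place.
- **Small disagreement:** The pad's rise was about 1.0 mm by the cameras and about 1.5 mm by touch. Both readings mean the foot is carried.

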